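# Function-test the emergency stop of a pallet loading station

## Task

Test the emergency stop: press the red winged mushroom button on the yellow box all the way in until it latches and let go of it, then push its wings round clockwise until the latch releases and the button springs back out. Then press the white reset button fully in and let it come back out. Do not press the green start button, and leave the loose parts and tools where they are: nothing needs gripping or lifting.

Things in the scene. Friction and masses are not known exactly. Their poses are not given: they have to be found in the camera images.
- estop_box: yellow emergency stop box fixed to the table, 120 x 120 mm and 60 mm tall; origin at the centre of its underside, z up. The red mushroom stands on the vertical axis through its origin
- estop_crown (a point): top centre of the red mushroom head, on its vertical turning axis; moves down with the head. The head is a dome 52 mm across and 26 mm tall; its flat crown is 16 mm across, 108 mm above the table when out. Two red wings stick out from it on opposite sides
- estop_paddle_a (a point): on wing A: point on the middle line of its top face, 42 mm from the turning axis (turns and sinks with the head). Each wing is an upright radial plate 9 mm thick and 18 mm tall that reaches to 50 mm from the axis; from the table its top is at 102 mm and its underside at 84 mm when the head is out, and 6 mm lower when latched. Below the wings, outside the 44 mm wide neck, the box top at 60 mm is the nearest solid
- estop_paddle_b (a point): the same point on wing B, opposite wing A
- estop_press (a joint): how far the head is pressed in, m: 0 out, 0.010 fully in; a spring pushes it out (about 3 N at first, 6 N fully in). Pressed beyond 0.006 it latches: the head snaps round anticlockwise by itself as the pressing eases, and stays in at about 0.006
- estop_twist (a joint): turn of the head about the vertical, rad, growing clockwise seen from above: between -0.1 and 0 when out, -0.6 when latched. A spring turns it anticlockwise (about 0.1 N m, so some 3 N at a wing). Turned clockwise from -0.6 to about 0, up to 0.1, the head springs out and the twist then rests between -0.1 and 0; end stops at -0.6 and 0.35
- reset_box: grey box, 80 x 80 x 50 mm, fixed to the table, with the white reset button on top; origin at the centre of its underside
- reset_button_top (a point): centre of the top face of the white reset button, 32 mm across; moves with it
- reset_button (a joint): how far the reset button is pressed, m: 0 out, 0.006 fully in (about 5 N); springs back by itself
- start_box: grey box like the reset box, fixed, with the green start button on top; may stand on either side; origin at the centre of its underside
- start_button (a joint): how far the green start button is pressed, m: 0 out, 0.006 fully in
- clevis: machined aluminium clevis, loose, 50 x 70 x 75 mm, two ears on a base; origin under its centre
- step_block: dark steel step block, loose, 60 x 30 x 45 mm; origin under its centre
- collet: steel collet, loose, 33 mm across, 46 mm tall, standing; origin under its centre
- wrench: steel wrench lying loose on the table; origin under its middle
- brush: chip brush lying loose on the table; origin under its middle
- oil_can: white bottle with a red cap, loose, 56 mm across, 130 mm tall, standing; origin under its centre
Mind the look-alikes: they are no part of the job. Leave any blue or pink look-alike of the estop_box alone.

How it is judged:
By the outcome, as a careful person would: the job done as asked, in the order asked, and still so for the second after the job is handed in, with the robot touching nothing.
It also fails if it takes over 64 s, if anything falls off the work surface, if the arm or the gripper's body presses on something with over 40 N, if the wrist force passes 120 N, or if a joint passes its speed limit or range.

## Robot

A 6-joint arm with a two-finger parallel gripper is mounted at the origin on the work surface. World frame = base frame: x ahead of the robot, y to its left, z up, the work surface at z = 0. Lengths are in m, angles in rad, forces in N, time in s.
With the tool pointing down it reaches from about 0.35 to 0.775 m from the base axis. Payload 5.5 kg.
Tool frame: the origin (TCP) lies on the front face of the gripper's body, between the roots of the fingers; the fingertips stand 73 mm ahead of it and the grasp point (between the pads) lies 54 mm ahead of it; z points along the fingers, y is the line along which they close (so a half turn about z gives the same grasp; the last joint's range is limited). The gripper opens to 85 mm and grips with 20 to 120 N. Pads are 22 mm wide; open, the fingers measure 114 mm over their backs; the gripper's body (76 mm by 85 mm) begins 54 mm behind the grasp point. The pads swing forward as they close: fully open they stand 13 mm farther back than shut.
Start: joints at [0.995, 0.313, 0.046, 1.304, 0, 1.431], TCP at [0.243, 0.521, 0.304] pointing down, gripper open.
Joint ranges: [-2.76, 2.76], [-0.86, 1.69], [-1.03, 1.26], [-2.2, 2.34], [-1.47, 1.5], [-3.14, 3.14]. Speed limits (rad/s): [2.57, 2.57, 3.14, 3.14, 3.14, 3.14].

## Interface

Orientations are given as a 3x3 rotation matrix whose columns are the frame's x, y, z axes.
In Python, from station import r, eyes, workorder, look_for gives the robot as it stands.
- The arm moves only by the shell command python3 -m crank 'ROWS' [FORCE]. ROWS is JSON, a list of rows, each a list of 7 numbers: the shift along the tool's x, y, z each as a share of 40 mm, from -1 to 1, then the turn, a rotation vector about the tool's x, y, z each as a share of 6 degrees, from -1 to 1, then the opening, from 0 (shut) to 1 (fully open). In form: [[x, y, z, rx, ry, rz, grip], ...]. A call has 1 to 8 rows; each row shifts and turns the commanded pose from where the row before left it, along the tool's axes as they then stand; what a row does not reach is not made up. A row lasts 1/12 s, in which the tool goes at most 41.7 mm and 7.16 degrees, less where a joint would pass 70% of its speed; a pose out of reach is approached as far as the arm can. A call with a number of a shift or a turn outside -1 to 1 is refused whole. A call with a gripper value outside its range is refused whole. The fingers move at their own pace and stop on an object; FORCE is the grip in N (left out, the last holds). Time passes only in rows, so rows that do not move let the fingers close. It gives the time, the measured TCP pose, the force, the opening and the grip force at its end, in the units of the state.
- r.read_state(): the state, without advancing time (a new reading comes with each control period).
- eyes.read_camera(name): name is "scene" or "top" or "wrist"; returns the picture (384x512x3 uint8, red, green, blue); there is no depth.
- eyes.calibration(name): a dict with "camera_matrix" (3x3 intrinsics, pixels), "T" (4x4, takes a point from camera to world coordinates); the wrist camera has in their place "mount" (4x4, takes a point from camera to tool coordinates, whose origin is the TCP and whose axes are the flange's). Camera axes: x right, y down, z forward; pixel columns grow to the right and rows downward; lengths in m; the calibration is good to about 2 mm. A picture is of the moment at which its call begins: read the wrist's pose just before it. calibration takes no time and is no camera call.
- workorder.finish_job(): hands the job in; it is judged then, once.
Trained networks look in the newest picture that a camera, given by its name, has taken for a name from the list of things; names that differ only in an ending like _2 or _b are one class to them, and where a whole thing is asked for, a point or a joint stands for the part that bears it (a point fixed in the world has none). Each returns a list of dicts, best first, with "score" (0 to 1); they miss things now and then, are a little off and sometimes report something else, mostly with a low value. They report only what shows in the picture. A call takes as long as a camera call. They do not tell look-alikes from the thing itself.
- look_for(camera, thing): "centre" ([column, row] in pixels, amid what is visible of it).
The state is a dict: "t": time; "joint_pos": joint angles; "qvel": joint speeds; "joint_torque": joint torques, N m; "tcp_pos": TCP position; "tcp_rot": TCP orientation; "contact_force": force on the tool from outside, world axes, zero at the start; "torque": the same for the moment, N m; "opening": opening from 0.0 (shut) to 1.0 (fully open); "grip_force": force on a finger pad.
Only numpy, scipy, OpenCV 4.12 (cv2) and the standard library are available. Lean on these libraries where they do the work, as an engineer would, in place of code of your own. Each camera call takes 0.05 s, during which the arm holds its last target. There are 200 camera calls.

## Working session

There is one attempt and no reset: what is moved stays moved. The work goes in short steps, Python scripts to look and compute and a shell command to move; the robot and the scene stay as the last step left them, time stands still between calls to the robot, and variables do not carry over. Pictures are saved under pics/ and viewed, at most 10 in all, crops included, and the job is handed in when it is done.

```bash
mkdir -p pics; ls; python3 - <<'E'
from station import r, eyes, workorder, look_for
import cv2, numpy as np
ims=[]
for c in ("scene","top"):
    im=eyes.read_camera(c); cv2.imwrite(f"pics/{c}0.png",im[:,:,::-1])
    k=eyes.calibration(c); print(c,np.round(k["camera_matrix"],1).tolist(),np.round(k["T"],3).tolist())
    for n in ("estop_box","estop_crown","estop_paddle_a","reset_box","reset_button_top","start_box"):
        print(n,[(np.round(d["centre"]).tolist(),round(d["score"],2)) for d in look_for(c,n)[:4]])
s=r.read_state(); print(s["t"],s["tcp_pos"],np.round(s["tcp_rot"],3).tolist(),s["contact_force"])
E
```

```text
pics
scene [[449.9, 0.0, 249.0], [0.0, 449.9, 194.1], [0.0, 0.0, 1.0]] [[0.321, 0.712, -0.625, 1.255], [0.947, -0.247, 0.204, -0.207], [-0.009, -0.657, -0.754, 0.982], [0.0, 0.0, 0.0, 1.0]]
estop_box [([236.0, 172.0], 0.97), ([412.0, 232.0], 0.94), ([243.0, 219.0], 0.63), ([245.0, 232.0], 0.56)]
estop_crown [([417.0, 220.0], 0.95), ([245.0, 208.0], 0.69), ([237.0, 156.0], 0.64), ([153.0, 310.0], 0.5)]
estop_paddle_a [([245.0, 218.0], 0.96), ([238.0, 156.0], 0.86), ([416.0, 219.0], 0.74)]
reset_box [([339.0, 202.0], 0.56)]
reset_button_top [([342.0, 192.0], 0.43), ([257.0, 292.0], 0.23), ([244.0, 214.0], 0.22)]
start_box [([136.0, 261.0], 0.95)]
top [[425.5, 0.0, 256.5], [0.0, 425.5, 189.4], [0.0, 0.0, 1.0]] [[-0.02, -0.998, 0.059, 0.439], [-1.0, 0.019, -0.011, 0.034], [0.01, -0.059, -0.998, 1.431], [0.0, 0.0, 0.0, 1.0]]
estop_box [([249.0, 234.0], 0.8), ([348.0, 169.0], 0.65), ([135.0, 126.0], 0.56)]
estop_crown [([263.0, 171.0], 0.71), ([249.0, 236.0], 0.52)]
estop_paddle_a [([132.0, 128.0], 0.77), ([251.0, 238.0], 0.75), ([266.0, 116.0], 0.53), ([263.0, 168.0], 0.49)]
reset_box [([179.0, 177.0], 0.66)]
reset_button_top [([266.0, 119.0], 0.44)]
start_box [([344.0, 169.0], 0.72), ([358.0, 248.0], 0.35)]
0.7 [0.24274824 0.52127701 0.30396616] [[-0.907, 0.422, 0.0], [0.422, 0.907, 0.0], [-0.0, 0.0, -1.0]] [-0.24483501  0.28831345  0.2320793 ]
```

```bash
python3 - <<'E'
import cv2,numpy as np
a=cv2.imread("pics/scene0.png");b=cv2.imread("pics/top0.png")
cv2.imwrite("pics/both0.png",cv2.resize(b,(800,600),interpolation=cv2.INTER_CUBIC))
E
```

```text
(no output)
```

View pics/both0.png

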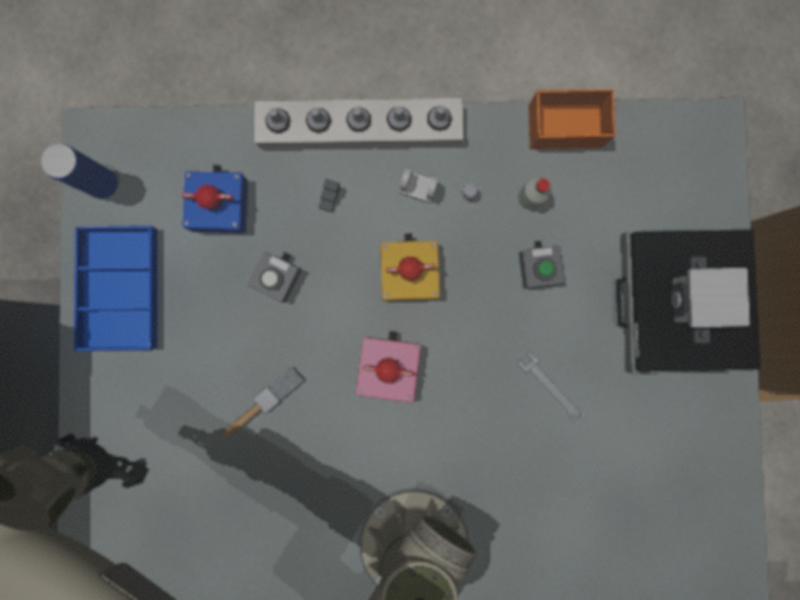

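View pics/scene0.png

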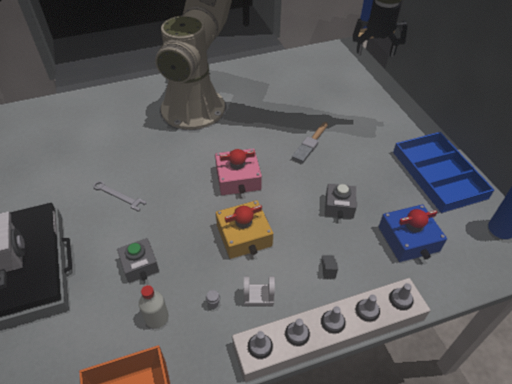

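The top picture (512-wide pixels) shows three mushroom boxes: blue (132,126), yellow (263,171) and pink (249,236). The yellow one is the job. White reset is at (172,178), and green start at (349,172) stays untouched. I'll confirm in an enlarged crop and triangulate.

```bash
cat > h.py <<'E'
import numpy as np, cv2
from station import r, eyes
def ray(cal,T,uv):
    K=cal["camera_matrix"]; d=np.linalg.inv(K)@[uv[0],uv[1],1]; return T[:3,3],T[:3,:3]@d
def atz(cal,T,uv,z):
    o,d=ray(cal,T,uv); return o+d*(z-o[2])/d[2]
def tri(rays):
    A=0;b=0
    for o,d in rays:
        d=d/np.linalg.norm(d);P=np.eye(3)-np.outer(d,d);A=A+P;b=b+P@o
    return np.linalg.solve(A,b)
def red(im,lo=(0,0),hi=(512,384)):
    f=im.astype(int); m=((f[...,0]>90)&(f[...,0]>2*f[...,1])&(f[...,0]>2*f[...,2])).astype(np.uint8)
    k=np.zeros_like(m);k[lo[1]:hi[1],lo[0]:hi[0]]=1
    return m*k
E
python3 - <<'E'
from h import *
ims={c:cv2.imread(f"pics/{c}0.png")[:,:,::-1] for c in("scene","top")}
cal={c:eyes.calibration(c) for c in ims}
box={"scene":((220,198),(270,235)),"top":((240,155),(285,190))}
R=[];
for c in ims:
    m=red(ims[c],*box[c]); ys,xs=np.nonzero(m); 
    core=cv2.morphologyEx(m,cv2.MORPH_OPEN,cv2.getStructuringElement(2,(9,9))); cy,cx=np.nonzero(core)
    uv=(cx.mean(),cy.mean()); print(c,"dome",uv,len(cx),"all",xs.min(),xs.max(),ys.min(),ys.max(),ys[xs==xs.min()],ys[xs==xs.max()])
    R.append(ray(cal[c],cal[c]["T"],uv)); print(atz(cal[c],cal[c]["T"],uv,.097))
    if c=="top":
        for e in((xs.min(),ys[xs==xs.min()].mean()),(xs.max(),ys[xs==xs.max()].mean())): print("wing",atz(cal[c],cal[c]["T"],e,.098))
print("dome",tri(R)); R=[]
box={"scene":((328,180),(356,200)),"top":((163,168),(182,187))}
for c in ims:
    (x0,y0),(x1,y1)=box[c]; g=ims[c][y0:y1,x0:x1].min(2); m=(g>150); n,l,s,ce=cv2.connectedComponentsWithStats(m.astype(np.uint8))
    i=1+s[1:,4].argmax(); uv=ce[i]+(x0,y0); print(c,"reset",uv,s[i]); R.append(ray(cal[c],cal[c]["T"],uv))
print("reset",tri(R)); 
a=ims["scene"][180:260,200:300];b=ims["top"][140:220,150:300]
cv2.imwrite("pics/crop.png",np.hstack([cv2.resize(a,(350,280),interpolation=2),cv2.resize(b,(450,280)[:2],interpolation=2)])[:,:,::-1])
E
```

```text
scene dome (np.float64(243.61016949152543), np.float64(213.63983050847457)) 236 all 225 260 206 221 [218] [207]
[ 0.57882471 -0.00156207  0.097     ]
top dome (np.float64(262.2945205479452), np.float64(171.33561643835617)) 146 all 255 270 165 178 [171 172 173] [170 171]
[ 0.57365399 -0.00074491  0.097     ]
wing [0.57187827 0.02227929 0.098     ]
wing [ 0.57574549 -0.02503566  0.098     ]
dome [ 5.74335273e-01 -5.59651416e-04  9.12578819e-02]
scene reset [342.58064516 187.80645161] [10  4 10  8 62]
top reset [172.08163265 177.75510204] [ 6  6  8  8 49]
reset [0.56088832 0.28754689 0.06960571]
```

View pics/crop.png

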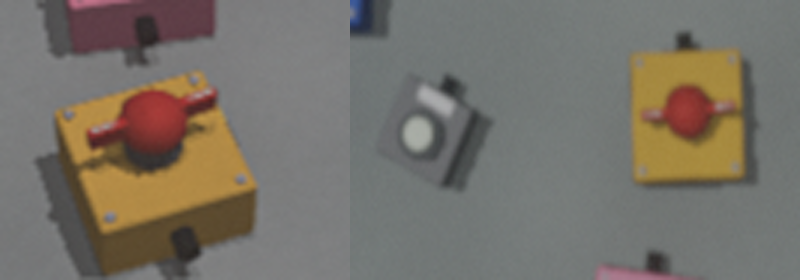

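The crop confirms the yellow box with the red winged mushroom: wings nearly along y, dome at about (0.574, -0.001). The white reset is at about (0.561, 0.288). I'll move above the mushroom, closing the fingers on the way.

```bash
python3 -m crank '[[-0.4,-0.26,0,0,0,0,0],[-0.81,-0.52,0,0,0,0,0],[-0.81,-0.52,0,0,0,0,0],[-0.81,-0.52,0,0,0,0,0],[-0.81,-0.52,0,0,0,0,0],[-0.81,-0.52,0,0,0,0,0],[-0.81,-0.52,0,0,0,0,0],[-0.81,-0.52,0,0,0,0,0]]' 30
python3 -m crank '[[-0.81,-0.52,0,0,0,0,0],[-0.81,-0.52,0,0,0,0,0],[-0.81,-0.52,0,0,0,0,0],[-0.81,-0.52,0,0,0,0,0],[-0.81,-0.52,0,0,0,0,0],[-0.81,-0.52,0,0,0,0,0],[-0.4,-0.26,0,0,0,0,0],[0,0,0,0,0,0,0]]'
python3 - <<'E'
from h import *
s=r.read_state(); im=eyes.read_camera("wrist"); cv2.imwrite("pics/w1.png",im[:,:,::-1])
k=eyes.calibration("wrist"); print({a:np.round(b,4).tolist() for a,b in k.items()})
print(s["t"],s["tcp_pos"],np.round(s["tcp_rot"],3).tolist(),s["joint_pos"])
E
```

```text
t: 1.37
tcp_pos: [0.3976, 0.2757, 0.3042]
tcp_rot: [[-0.907, 0.422, 0.001], [0.422, 0.907, 0.0], [-0.001, 0.001, -1.0]]
contact_force: [0.2, 0.5, -0.4]
opening: -0.004
grip_force: 0.0
t: 2.03
tcp_pos: [0.5329, 0.0624, 0.3036]
tcp_rot: [[-0.904, 0.427, 0.001], [0.427, 0.904, -0.001], [-0.002, -0.0, -1.0]]
contact_force: [1.0, -0.0, 0.4]
opening: 0.005
grip_force: 0.0
{'camera_matrix': [[332.277, 0.0, 251.776], [0.0, 332.277, 195.8247], [0.0, 0.0, 1.0]], 'mount': [[-0.0002, -0.9473, -0.3203, 0.0831], [1.0, -0.0001, -0.0004, -0.0004], [0.0003, -0.3203, 0.9473, -0.0695], [0.0, 0.0, 0.0, 1.0]]}
2.0333 [0.53289761 0.06239166 0.30357072] [[-0.904, 0.427, 0.001], [0.427, 0.904, -0.001], [-0.002, -0.0, -1.0]] [-3.27222753e-02  2.37655819e-01 -5.63544098e-02  1.27552891e+00
 -9.10484458e-04  4.08218786e-01]
```

View pics/w1.png

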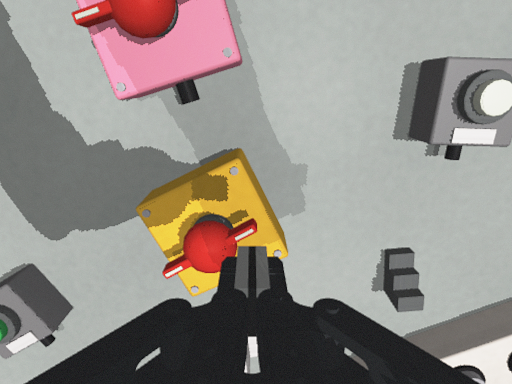

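The wrist view shows the yellow box with its dome at (210,247), box screws at (147,212), (234,170), (195,290) and (278,253), and the white reset at (494,98).

```bash
cat >> h.py <<'E'
def wT(s,k):
    T=np.eye(4);T[:3,:3]=s["tcp_rot"];T[:3,3]=s["tcp_pos"];return T@k["mount"]
E
python3 - <<'E'
from h import *
s=r.read_state();k=eyes.calibration("wrist");T=wT(s,k)
im=cv2.imread("pics/w1.png")[:,:,::-1]
m=red(im,(160,200),(265,285));core=cv2.morphologyEx(m,cv2.MORPH_OPEN,cv2.getStructuringElement(2,(21,21)));y,x=np.nonzero(core);uv=(x.mean(),y.mean());print(uv)
print("dome",atz(k,T,uv,.092))
for p in((147,212),(278,253),(234,170),(195,290)):print(atz(k,T,p,.06))
print("wings",atz(k,T,(167,272),.102),atz(k,T,(256,226),.102))
print("reset",atz(k,T,(494,98),.07))
C=np.array([.574,-.001,0])
print("shift tool units",s["tcp_rot"].T@(C-s["tcp_pos"])/.04)
E
```

```text
(np.float64(208.04375303840544), np.float64(245.89790957705395))
dome [5.69583210e-01 2.29552798e-04 9.20000000e-02]
[ 0.52239875 -0.04921188  0.06      ]
[0.62133201 0.05195254 0.06      ]
[0.52063982 0.04968345 0.06      ]
[ 0.62423803 -0.04904122  0.06      ]
wings [ 0.5732774  -0.04349859  0.102     ] [0.56624592 0.05142536 0.102     ]
reset [0.55728918 0.28587355 0.07      ]
shift tool units [-1.65394447 -1.02173529  7.58893984]
```

```bash
python3 -m crank '[[-0.77,-0.49,0,0,0,0,0],[-0.77,-0.49,0,0,0,0,0],[0,0,0.8,0,0,0,0],[0,0,0.8,0,0,0,0],[0,0,0.7,0,0,0,0],[0,0,0.4,0,0,0,0],[0,0,0,0,0,0,0],[0,0,0,0,0,0,0]]'
```

```text
t: 2.75
tcp_pos: [0.569, 0.0057, 0.1955]
tcp_rot: [[-0.907, 0.421, -0.002], [0.421, 0.907, 0.001], [0.002, -0.0, -1.0]]
contact_force: [-0.1, 0.4, 1.1]
opening: 0.002
grip_force: 0.0
```

```bash
python3 -m crank '[[-0.12,-0.08,0,0,0,0,0],[0,0,0.2,0,0,0,0],[0,0,0.15,0,0,0,0],[0,0,0.1,0,0,0,0],[0,0,0.1,0,0,0,0],[0,0,0,0,0,0,0]]'
python3 - <<'E'
from h import *
im=eyes.read_camera("scene")[180:260,195:295]
cv2.imwrite("pics/p1.png",cv2.resize(im,(500,400),interpolation=2)[:,:,::-1])
E
```

```text
t: 3.25
tcp_pos: [0.5734, -0.0006, 0.1742]
tcp_rot: [[-0.906, 0.422, 0.002], [0.422, 0.906, -0.0], [-0.001, 0.0, -1.0]]
contact_force: [0.7, -0.4, 5.6]
opening: -0.0
grip_force: 2.5
```

View pics/p1.png

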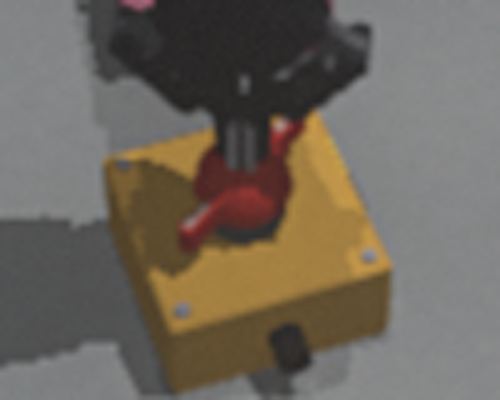

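The fingertips are on the crown and the wings already look turned. The 5.6 N reading means it isn't quite fully in, so I'll press on to the stop.

```bash
python3 -m crank '[[0,0,0.06,0,0,0,0],[0,0,0.06,0,0,0,0],[0,0,0,0,0,0,0]]'
```

```text
t: 3.55
tcp_pos: [0.5734, -0.0006, 0.1706]
tcp_rot: [[-0.906, 0.422, 0.002], [0.422, 0.906, -0.0], [-0.002, 0.001, -1.0]]
contact_force: [-0.9, -0.2, 8.2]
opening: 0.001
grip_force: 4.0
```

```bash
python3 -m crank '[[0,0,0.06,0,0,0,0],[0,0,0,0,0,0,0]]'
```

```text
t: 3.72
tcp_pos: [0.5735, -0.0006, 0.1704]
tcp_rot: [[-0.907, 0.422, 0.003], [0.422, 0.907, -0.001], [-0.003, 0.001, -1.0]]
contact_force: [-5.5, 0.6, 21.2]
opening: -0.001
grip_force: 10.8
```

That is the hard stop, fully in. Now I'll let go, rise, open the fingers, and turn anticlockwise to set up for the twist.

```bash
python3 -m crank '[[0,0,-0.15,0,0,0,0],[0,0,-0.3,0,0,0,0],[0,0,-0.7,0,0,0,0],[0,0,-0.8,0,0,0,0],[0,0,-0.7,0,0,-0.5,0.82],[0,0,-0.3,0,0,-1,0.82],[0,0,0,0,0,-1,0.82],[0,0,0,0,0,-1,0.82]]'
python3 -m crank '[[0,0,0,0,0,-1,0.82],[0,0,0,0,0,-1,0.82],[0,0,0,0,0,-1,0.82],[0,0,0,0,0,-1,0.82],[0,0,0,0,0,-1,0.82],[0,0,0,0,0,-1,0.82],[0,0,0,0,0,-1,0.82],[0,0,0,0,0,-1,0.82]]'
python3 -m crank '[[0,0,0,0,0,-1,0.82],[0,0,0,0,0,-1,0.82],[0,0,0,0,0,-1,0.82],[0,0,0,0,0,-1,0.82],[0,0,0,0,0,0,0.82],[0,0,0,0,0,0,0.82]]'
python3 - <<'E'
from h import *
s=r.read_state(); im=eyes.read_camera("wrist"); cv2.imwrite("pics/w2.png",im[:,:,::-1])
k=eyes.calibration("wrist");T=wT(s,k)
print(s["joint_pos"].round(3) if hasattr(s["joint_pos"],"round") else s["joint_pos"], np.degrees(np.arctan2(s["tcp_rot"][1][1],s["tcp_rot"][0][1])))
m=red(im);core=cv2.morphologyEx(m,cv2.MORPH_OPEN,cv2.getStructuringElement(2,(21,21)));n,l,st,c=cv2.connectedComponentsWithStats(core);print([(c[i],atz(k,T,c[i],.086)) for i in range(1,n)])
E
```

```text
t: 4.38
tcp_pos: [0.5733, -0.0005, 0.286]
tcp_rot: [[-0.998, 0.064, 0.002], [0.064, 0.998, -0.0], [-0.002, 0.0, -1.0]]
contact_force: [0.5, 0.2, -0.5]
opening: 0.563
grip_force: 0.0
t: 5.05
tcp_pos: [0.5726, -0.0004, 0.2843]
tcp_rot: [[-0.715, -0.699, -0.001], [-0.699, 0.715, 0.0], [0.001, 0.001, -1.0]]
contact_force: [0.0, -0.5, -0.3]
opening: 0.821
grip_force: 0.0
t: 5.55
tcp_pos: [0.5727, -0.0004, 0.2844]
tcp_rot: [[-0.377, -0.926, -0.001], [-0.926, 0.377, 0.0], [0.0, 0.001, -1.0]]
contact_force: [-1.2, -0.4, -0.4]
opening: 0.817
grip_force: 0.0
[-1.410e-01  3.150e-01  1.000e-03  1.257e+00  0.000e+00 -1.325e+00] 157.86403452491933
[(array([495.5231931, 150.9579288]), array([0.37656699, 0.04610566, 0.086     ])), (array([249.45791726, 185.00249643]), array([ 0.57299662, -0.00262185,  0.086     ]))]
```

View pics/w2.png

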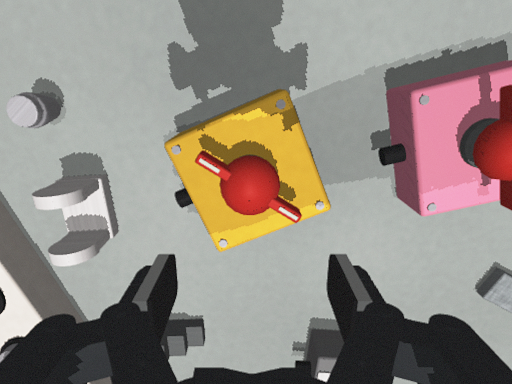

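It is latched: wings at about 125° azimuth ((210,163) to (288,213)), with the fingers 33° anticlockwise of them and centred on the dome at (249,185). I'll descend around the head.

```bash
python3 -m crank '[[0,0,0.5,0,0,0,0.82],[0,0,0.8,0,0,0,0.82],[0,0,0.8,0,0,0,0.82],[0,0,0.6,0,0,0,0.82],[0,0,0.4,0,0,0,0.82],[0,0,0.4,0,0,0,0.82],[0,0,0,0,0,0,0.82],[0,0,0,0,0,0,0.82]]'
```

```text
t: 6.27
tcp_pos: [0.5723, -0.0004, 0.144]
tcp_rot: [[-0.375, -0.927, -0.002], [-0.927, 0.375, 0.0], [0.0, 0.002, -1.0]]
contact_force: [0.7, -0.6, 0.6]
opening: 0.815
grip_force: 0.0
```

```bash
python3 -m crank '[[0,0,0,0,0,0.6,0.82],[0,0,0,0,0,0.8,0.82],[0,0,0,0,0,0.8,0.82],[0,0,0,0,0,0.8,0.82],[0,0,0,0,0,0.8,0.82],[0,0,0,0,0,0.8,0.82],[0,0,0,0,0,0.6,0.82],[0,0,0,0,0,0,0.82]]'
python3 -m crank '[[0,0,0,0,0,0.5,0.82],[0,0,0,0,0,0.5,0.82],[0,0,0,0,0,0.5,0.82],[0,0,0,0,0,0.5,0.82],[0,0,0,0,0,0,0.82]]'
python3 - <<'E'
from h import *
s=r.read_state();print(s["torque"],np.degrees(np.arctan2(s["tcp_rot"][1][1],s["tcp_rot"][0][1])))
a=eyes.read_camera("scene")[180:260,195:295];b=eyes.read_camera("wrist")
cv2.imwrite("pics/p2.png",np.hstack([cv2.resize(a,(375,300),interpolation=2),cv2.resize(b,(400,300))])[:,:,::-1])
E
```

```text
t: 6.93
tcp_pos: [0.5739, -0.0006, 0.1464]
tcp_rot: [[-0.802, -0.598, 0.003], [-0.598, 0.802, -0.0], [-0.002, -0.002, -1.0]]
contact_force: [-0.7, -0.6, -0.1]
opening: 0.821
grip_force: 1.5
t: 7.35
tcp_pos: [0.574, -0.0006, 0.1463]
tcp_rot: [[-0.908, -0.42, 0.003], [-0.42, 0.908, -0.0], [-0.003, -0.002, -1.0]]
contact_force: [0.9, -0.8, 1.5]
opening: 0.817
grip_force: 1.6
[ 0.00207548 -0.06867284  0.15309873] 114.83136321974811
```

View pics/p2.png

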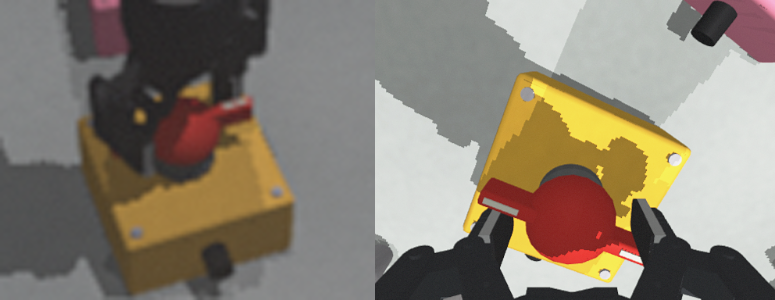

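Both fingers are pushing the wings, now at about 91° (twist around 0). I'll go a little further to make sure it releases, then ease back and lift.

```bash
python3 -m crank '[[0,0,0,0,0,0.5,0.82],[0,0,0,0,0,0.5,0.82],[0,0,0,0,0,0,0.82]]'
python3 -m crank '[[0,0,0,0,0,-0.6,0.82],[0,0,0,0,0,-0.8,0.82],[0,0,0,0,0,-0.8,0.82],[0,0,0,0,0,-0.8,0.82],[0,0,0,0,0,-0.6,0.82],[0,0,0,0,0,0,0.82]]'
python3 -m crank '[[0,0,-0.4,0,0,0,0.82],[0,0,-0.7,0,0,0,0.82],[0,0,-0.8,0,0,0,0.82],[0,0,-0.8,0,0,0,0.4],[0,0,-0.6,0,0,0,0],[0,0,-0.2,0,0,0,0],[0,0,0,0,0,0,0],[0,0,0,0,0,0,0]]'
python3 - <<'E'
from h import *
s=r.read_state();print(s["tcp_pos"],np.degrees(np.arctan2(s["tcp_rot"][1][1],s["tcp_rot"][0][1])))
a=eyes.read_camera("scene")[180:260,195:295];b=eyes.read_camera("wrist")
cv2.imwrite("pics/p3.png",np.hstack([cv2.resize(a,(375,300),interpolation=2),cv2.resize(b,(400,300))])[:,:,::-1])
E
```

```text
t: 7.7
tcp_pos: [0.574, -0.0006, 0.1458]
tcp_rot: [[-0.946, -0.323, 0.003], [-0.323, 0.946, -0.0], [-0.003, -0.001, -1.0]]
contact_force: [1.2, 0.3, 2.4]
opening: 0.814
grip_force: 1.7
t: 8.2
tcp_pos: [0.5726, -0.0004, 0.1446]
tcp_rot: [[-0.759, -0.651, -0.001], [-0.651, 0.759, 0.0], [0.0, 0.001, -1.0]]
contact_force: [-1.0, -0.8, -0.3]
opening: 0.823
grip_force: 0.0
t: 8.87
tcp_pos: [0.5728, -0.0005, 0.284]
tcp_rot: [[-0.761, -0.648, -0.0], [-0.648, 0.761, 0.0], [0.0, 0.0, -1.0]]
contact_force: [-0.5, -0.3, -0.6]
opening: 0.105
grip_force: 0.0
[ 5.72773187e-01 -4.53630664e-04  2.84023903e-01] 130.4261036532657
```

View pics/p3.png

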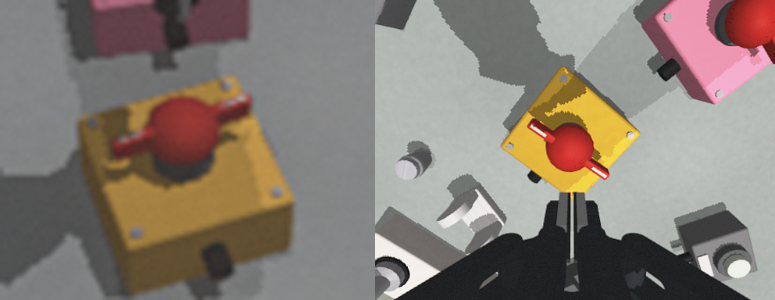

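Released: the head is raised as at the start and the wings are back nearly along y. On to the reset button, visible in the wrist view at bottom right.

```bash
python3 -m crank '[[-0.3,0.39,0,0,0,0,0],[-0.6,0.78,0,0,0,0,0],[-0.6,0.78,0,0,0,0,0],[-0.6,0.78,0,0,0,0,0],[-0.6,0.78,0,0,0,0,0],[-0.6,0.78,0,0,0,0,0],[-0.6,0.78,0,0,0,0,0],[-0.5,0.63,0,0,0,0,0]]'
python3 -m crank '[[0,0,0,0,0,0,0],[0,0,0,0,0,0,0]]'
python3 - <<'E'
from h import *
s=r.read_state(); im=eyes.read_camera("wrist"); k=eyes.calibration("wrist");T=wT(s,k)
K=k["camera_matrix"]; p=np.linalg.inv(T)@[.559,.287,.07,1]; p=K@p[:3]; p=p[:2]/p[2]; print("predicted",p)
x0,y0=(p-45).astype(int); g=im[y0:y0+90,x0:x0+90].astype(int)
m=((g.min(2)>170)&(g.max(2)-g.min(2)<45)).astype(np.uint8);m=cv2.morphologyEx(m,cv2.MORPH_OPEN,np.ones((5,5)))
n,l,st,c=cv2.connectedComponentsWithStats(m)
for i in range(1,n): print(st[i],c[i]+(x0,y0),atz(k,T,c[i]+(x0,y0),.07))
cv2.imwrite("pics/w3.png",im[:,:,::-1])
E
```

```text
t: 9.63
tcp_pos: [0.5577, 0.2896, 0.2823]
tcp_rot: [[-0.76, -0.649, -0.004], [-0.649, 0.76, -0.001], [0.003, 0.002, -1.0]]
contact_force: [0.0, 0.4, 0.3]
opening: -0.001
grip_force: 0.0
t: 9.8
tcp_pos: [0.5579, 0.2889, 0.2822]
tcp_rot: [[-0.759, -0.651, -0.004], [-0.651, 0.759, -0.001], [0.004, 0.001, -1.0]]
contact_force: [-0.6, -0.2, 0.5]
opening: 0.002
grip_force: 0.0
predicted [248.57283119 183.36340865]
[ 80   0  10  23 193] [288.12435233 149.20725389] [0.51387336 0.29294094 0.07      ]
[ 28  30  33  32 866] [247.21939954 183.52540416] [0.55989193 0.28618899 0.07      ]
[  0  34  24  40 549] [213.09289617 192.56284153] [0.58609004 0.26853029 0.07      ]
[ 0 86  6  4 21] [205.28571429 225.71428571] [0.61591878 0.28307865 0.07      ]
[ 9 87  6  3 18] [214.5 226. ] [0.61061184 0.28970614 0.07      ]
```

View pics/w3.png

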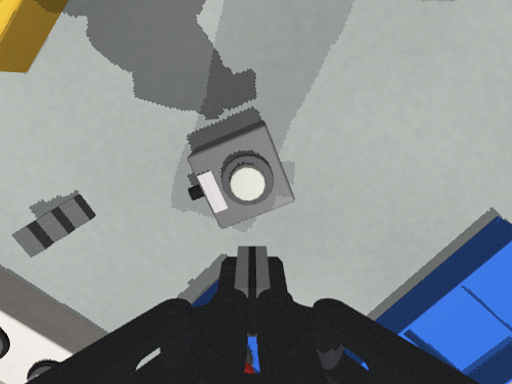

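White reset button at (247,184), matching the prediction; target (0.560, 0.286). I'll descend to just above it and then press gently.

```bash
python3 -m crank '[[0.01,-0.09,0.5,0,0,0,0],[0,0,0.8,0,0,0,0],[0,0,0.8,0,0,0,0],[0,0,0.6,0,0,0,0],[0,0,0.4,0,0,0,0],[0,0,0.1,0,0,0,0],[0,0,0,0,0,0,0]]'
python3 -m crank '[[0,0,0.1,0,0,0,0],[0,0,0.1,0,0,0,0],[0,0,0,0,0,0,0]]'
```

```text
t: 10.43
tcp_pos: [0.5602, 0.2823, 0.1547]
tcp_rot: [[-0.763, -0.647, -0.004], [-0.647, 0.763, -0.002], [0.004, 0.001, -1.0]]
contact_force: [0.1, -0.3, 0.9]
opening: 0.002
grip_force: 0.0
t: 10.68
tcp_pos: [0.5616, 0.2841, 0.1492]
tcp_rot: [[-0.761, -0.648, 0.001], [-0.648, 0.761, 0.0], [-0.001, -0.0, -1.0]]
contact_force: [-0.1, 0.4, 0.1]
opening: -0.003
grip_force: 0.0
```

```bash
python3 -m crank '[[0,0,0.1,0,0,0,0],[0,0,0.05,0,0,0,0],[0,0,0,0,0,0,0]]'
```

```text
t: 10.93
tcp_pos: [0.5616, 0.2844, 0.1431]
tcp_rot: [[-0.761, -0.649, 0.002], [-0.649, 0.761, 0.0], [-0.002, -0.001, -1.0]]
contact_force: [0.7, -0.7, 3.1]
opening: 0.004
grip_force: 1.1
```

```bash
python3 -m crank '[[0,0,0.08,0,0,0,0],[0,0,0,0,0,0,0]]'
```

```text
t: 11.1
tcp_pos: [0.5616, 0.2844, 0.1398]
tcp_rot: [[-0.761, -0.649, 0.002], [-0.649, 0.761, 0.001], [-0.001, -0.001, -1.0]]
contact_force: [1.1, -1.0, 3.7]
opening: -0.001
grip_force: 2.1
```

```bash
python3 -m crank '[[0,0,0.05,0,0,0,0],[0,0,0.05,0,0,0,0],[0,0,0,0,0,0,0]]'
```

```text
t: 11.35
tcp_pos: [0.5617, 0.2844, 0.1385]
tcp_rot: [[-0.761, -0.649, 0.003], [-0.649, 0.761, 0.001], [-0.003, -0.001, -1.0]]
contact_force: [-2.1, -3.3, 16.3]
opening: -0.005
grip_force: 8.5
```

The force has jumped to 16 N, so it is at its stop, fully in. Now I'll let go, rise and look.

```bash
python3 -m crank '[[0,0,-0.2,0,0,0,0],[0,0,-0.5,0,0,0,0],[0,0,-0.8,0,0,0,0],[0,0,-0.8,0,0,0,0],[0,0,-0.8,0,0,0,0],[0,0,-0.4,0,0,0,0],[0,0,0,0,0,0,0],[0,0,0,0,0,0,0]]'
python3 - <<'E'
from h import *
cv2.imwrite("pics/end.png",cv2.resize(eyes.read_camera("scene")[120:280,190:400],(787,600),interpolation=2)[:,:,::-1])
E
```

```text
t: 12.02
tcp_pos: [0.5613, 0.2844, 0.2761]
tcp_rot: [[-0.761, -0.649, 0.001], [-0.649, 0.761, 0.001], [-0.001, -0.0, -1.0]]
contact_force: [0.3, 0.0, -0.7]
opening: -0.001
grip_force: 0.0
```

View pics/end.png

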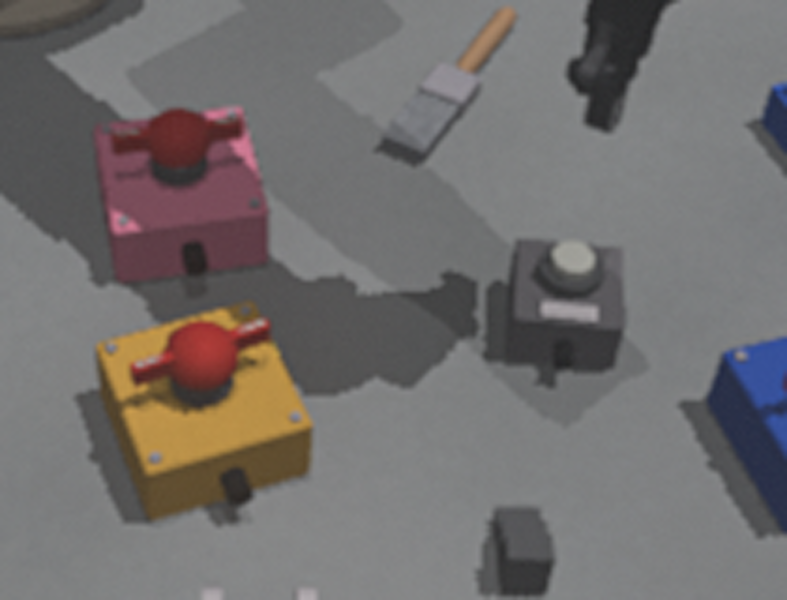

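The head is out on the yellow box (crop 200,355), the reset button is out (573,258), and the robot is clear of everything.

```bash
python3 -c "
from station import workorder; print(workorder.finish_job())"
```

```text
the job is handed in; nothing more can be done
None
```

The job is done and handed in at about 12 s: the e-stop was pressed in until it latched, twisted clockwise until it released and sprang out, and the white reset was then pressed fully and came back out, with the green start button and loose parts left untouched.

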